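# Open a leaning-head coffee grinder for burr cleaning

## Robot

A 6-joint arm with a two-finger parallel gripper is mounted at the origin on a cart in front of the work surface, level with it; the furniture and walls round the work are solid. World frame = base frame: x ahead of the robot, y to its left, z up, the work surface at z = 0. Lengths are in mm, angles in rad, forces in N, time in s.
With the tool pointing down it reaches from about 325 to 875 mm from the base axis. Payload 4.4 kg.
Tool frame: the origin (TCP) lies at the very end of the fingers, on their centre line; the grasp point (between the pads) lies 19 mm behind it; z points along the fingers, y is the line along which they close (so a half turn about z gives the same grasp; the last joint's range is limited). The gripper opens to 85 mm and grips with 20 to 120 N. Pads are 22 mm wide; open, the fingers measure 114 mm over their backs; the gripper's body (76 mm by 85 mm) begins 54 mm behind the grasp point. The pads swing forward as they close: fully open they stand 13 mm farther back than shut.
Start: joints at [1.016, 0.207, 1.542, -0, 1.393, -0.15], TCP at [226.465, 528.527, 231.282] pointing down, gripper open.
Joint ranges: [-2.73, 2.73], [-0.86, 2.22], [0.23, 2.46], [-1.11, 4.25], [0.08, 2.63], [-2.82, 2.82]. Speed limits (rad/s): [2.79, 2.79, 3.14, 3.14, 3.14, 3.14].

## Interface

Orientations are given as a unit quaternion [w, x, y, z].
In Python, from bench import robot gives the robot as it stands.
- The arm moves only by the tool step_arm, never from a script. Its argument "deltas" is a list of rows, each a list of 7 numbers: the opening, from -1 (shut) to 1 (fully open), then the shift along the tool's x, y, z in m, then the turn, a rotation vector about the tool's x, y, z in rad. A call has exactly 5 rows; each row shifts and turns the commanded pose from where the row before left it, along the tool's axes as they then stand; what a row does not reach is not made up. A row lasts 1/10 s, in which the tool goes at most 50 mm and 8.59 degrees, less where a joint would pass 70% of its speed; a pose out of reach is approached as far as the arm can. A call is refused whole if a number of a shift passes 0.05 or a number of a turn 0.15, either way. A call with a gripper value outside its range is refused whole. The fingers move at their own pace and stop on an object; "newtons" is the grip in N (left out, the last holds). Time passes only in rows, so rows that do not move let the fingers close, or fill a call up. It gives the time, the measured TCP pose, the force, the opening and the grip force at its end, in the units of the state.
- robot.get_obs(): the state, without advancing time (a new reading comes with each control period).
- robot.capture(name): name is "side" or "top"; returns a dict with "img" (420x560x3 uint8, blue, green, red), "fx", "fy", "cx", "cy" (pixels), "world_from_camera" (4x4, takes a point from camera to world coordinates). Camera axes: x right, y down, z forward; pixel columns grow to the right and rows downward; lengths in mm; the calibration is good to about 2 mm. A picture is of the moment at which its call begins. There is no depth.
- robot.hand_in(): hands the job in; it is judged then, once.
Trained networks look in a picture, given as the dict that the camera call returned (one of the last four; its "shot" number tells which), for a name from the list of things; names that differ only in an ending like _2 or _b are one class to them, and where a whole thing is asked for, a point or a joint stands for the part that bears it (a point fixed in the world has none). Each returns a list of dicts, best first, with "p" (0 to 1); they miss things now and then, are a little off and sometimes report something else, mostly with a low value. They report only what shows in the picture. A call takes as long as a camera call. They do not tell look-alikes from the thing itself.
- robot.cut_out(picture, label): "pixels" (420x560 bool, what is visible of it) and "position" ([column, row] as shares, 0 to 1, of the picture: columns of its width, rows of its height, amid what is visible of it).
- robot.landmark_of(picture, label): "position" ([column, row] as shares, 0 to 1, of the picture: columns of its width, rows of its height: a listed point, or the origin of a listed thing).
The state is a dict: "t": time; "joints": joint angles; "joint_vel": joint speeds; "joint_torque": joint torques, N m; "tcp_pos": TCP position; "tool_rot": TCP orientation; "contact_force": force on the tool from outside, world axes, zero at the start; "moment": the same for the moment, N m; "finger_gap": finger opening in mm; "finger_force": force on a finger pad.
Only numpy, scipy, OpenCV 4.12 (cv2) and the standard library are available. Lean on these libraries where they do the work, as an engineer would, in place of code of your own. Each camera call takes 0.05 s, during which the arm holds its last target. There are 200 camera calls.

## Task

The espresso grinder is due for a burr clean: first swing its red-knobbed lock lever right out to its stop and leave it out, then unscrew the hopper (about one and a half turns anticlockwise, in several grips) until its thread lets go and lift it straight off the neck. Stand the hopper upright on its collar, wholly on the black rubber mat, set down gently rather than dropped, and let go. Do not disturb the other things on the counter.

Things in the scene. Friction and masses are not known exactly. Their poses are not given: they have to be found in the camera images.
- grinder: the coffee grinder, fixed, about 200 x 126 mm and 260 mm high with its hopper: white foot, white round motor housing (94 mm diameter) that leans 0.56 rad (32 degrees) toward the grinder's front, black spout and small steel dosing cup in front. Origin: centre of the foot's underside. z up, x to the grinder's back (at yaw 0 away from the robot), y to its left.
- neck: fixed brass threaded neck on the leaning head, 63 mm over the thread, 28 mm high. Origin: centre of the head's top face, where the collar seats. z: thread axis, outward and up, 32 degrees from vertical; y: grinder's left; x: uphill to the back. Right-hand thread, 8 mm a turn: 1.5 turns anticlockwise seen from above raise the hopper 12 mm and release it; 17 mm more lift clears the neck.
- hopper: the loose part, 0.32 kg: dark steel toothed collar (86 mm diameter, 36 mm high) carrying a fluted aluminium cup (56 mm diameter, 42 to 81 mm above the origin) with a dark wooden lid, top at 91 mm. Origin: centre of the collar's open underside; z: its axis, out through the lid. Starts screwed home, its origin on the neck's.
- hopper_grip (a point): point on the hopper's axis 62 mm above its origin, middle of the cup's fluted grip. It turns easily (below 0.1 N m), with 1 mm of play, but must rise 8 mm a turn: move out along the axis while turning.
- lock_lever (a joint): angle of the lock lever, rad: 0 (starts 0 to 0.04) with its pawl in a notch of the collar, which then cannot turn; grows as the knob swings out to the grinder's left, 0.6 at the stop. Stays where it is left: about 1.6 N at the knob moves it.
- lever_knob (a point): point on the axis of the lever's round red knob, 14 mm below its top and 21 mm above the lever's arm. The knob stands parallel to the neck's z and is 17 mm in diameter here, 18 near the top. It is 112 mm from the hinge axis; locked, it lies in the neck's frame at x -65, y +56, z +32 mm.
- lever_pivot (a point): point on the lever's hinge axis, which is parallel to the neck's z; in the neck's frame at x +45, y +34, z +8 mm. Seen from above along that axis the lever opens clockwise.
- mat: the black rubber mat lying fixed on the counter, 200 (its x) x 160 (its y) x 6 mm. Origin: centre of its underside; its top is 6 mm above.
- tamper: bystander: coffee tamper, steel with dark wooden handle, 59 mm diameter, 94 mm high; origin under its centre
- brush: bystander: black group brush lying on the counter, 204 mm long; origin under its middle
- espresso_cup: bystander: dark green espresso cup, 65 x 91 x 52 mm; origin under its middle
- pitcher: bystander: small steel milk pitcher, 67 x 94 x 92 mm; origin under its middle
- timer: bystander: white shot timer with two keys, 62 x 70 x 19 mm; origin under its middle
- shot_glass: bystander: shot glass of coffee, 57 mm diameter, 68 mm high; origin under its centre
Mind the look-alikes: they are no part of the job. Leave any purple or turquoise look-alike of the hopper alone.

How it is judged:
By the outcome, as a careful person would: the job done as asked, in the order asked, and still so for the second after the job is handed in, with the robot touching nothing.
It also fails if it takes over 72 s, if anything falls off the work surface, if the arm or the gripper's body presses on something with over 40 N, if the wrist force passes 120 N, or if a joint passes its speed limit or range.

## Working session

There is one attempt and no reset: what is moved stays moved. The work goes in short steps, Python scripts to look and compute and a tool call to move; the robot and the scene stay as the last step left them, time stands still between calls to the robot, and variables do not carry over. Pictures are saved under pics/ and viewed, at most 10 in all, crops included, and the job is handed in when it is done.

Besides the shell and the picture viewer there is one more tool, called by a JSON object that holds its "op" and its "data", one argument or row to a line. step_arm: Moves the arm, as the interface text tells. Its arguments: {"type":"object","properties":{"deltas":{"type":"array"},"newtons":{"type":"number"}},"required":["deltas"]}

```bash
mkdir -p pics; ls; cat > look.py <<'E'
import cv2, numpy as np
from bench import robot
E
python3 - <<'E'
from look import *
a=robot.capture("side"); b=robot.capture("top")
cv2.imwrite("pics/s0.png",a["img"]);cv2.imwrite("pics/t0.png",b["img"])
for n,p in(("side",a),("top",b)):
    print(n,p["fx"],p["cx"],p["cy"],np.round(p["world_from_camera"],3).tolist())
    for l in["hopper","hopper_grip","lever_knob","lever_pivot","neck","grinder","mat"]:
        print(l,[(round(d["p"],2),[round(d["position"][0]*560,1),round(d["position"][1]*420,1)]) for d in robot.landmark_of(p,l)][:4])
o=robot.get_obs();print(o["tool_rot"],o["t"],o["finger_gap"])
E
```

```text
pics
side 457.90734899504275 275.9512953771971 201.59595268593196 [[0.811, -0.395, 0.432, -155.293], [-0.585, -0.52, 0.623, -956.987], [-0.022, -0.757, -0.653, 1185.592], [0.0, 0.0, 0.0, 1.0]]
hopper [(0.94, [274.5, 187.7]), (0.9, [243.8, 243.5]), (0.71, [216.8, 212.5]), (0.22, [382.2, 290.5])]
hopper_grip [(0.95, [236.4, 253.6]), (0.85, [215.3, 205.4]), (0.76, [262.6, 175.9])]
lever_knob [(0.38, [248.7, 185.8])]
lever_pivot [(0.57, [265.8, 176.0]), (0.44, [276.7, 172.8]), (0.35, [276.8, 219.7]), (0.21, [248.9, 184.9])]
neck []
grinder [(0.9, [277.1, 219.0])]
mat [(0.82, [301.4, 273.6]), (0.54, [277.7, 174.0]), (0.32, [234.2, 193.5])]
top 504.2864538578317 283.2396167549805 216.68978679087965 [[-0.004, -0.993, 0.117, 368.722], [-1.0, 0.003, -0.006, 40.437], [0.006, -0.117, -0.993, 1599.204], [0.0, 0.0, 0.0, 1.0]]
hopper [(0.9, [227.3, 274.6]), (0.81, [263.7, 211.8]), (0.57, [290.2, 269.2]), (0.26, [315.0, 187.4])]
hopper_grip [(0.96, [208.3, 260.5]), (0.92, [260.6, 217.1]), (0.59, [284.9, 289.1])]
lever_knob [(0.49, [243.7, 234.1]), (0.21, [263.8, 220.7])]
lever_pivot [(0.7, [250.5, 195.4])]
neck []
grinder []
mat [(0.81, [348.0, 243.2])]
[1.47302759e-05 2.01021198e-01 9.79586891e-01 3.67883649e-05] 0.8 85.34827071437445
```

```bash
python3 - <<'E'
import cv2,numpy as np
s=cv2.imread("pics/s0.png");t=cv2.imread("pics/t0.png")
a=cv2.resize(s[120:320,160:430],None,fx=2.9,fy=2.9,interpolation=3);b=cv2.resize(t[160:330,180:430],None,fx=3.2,fy=3.2,interpolation=3)
cv2.imwrite("pics/s1.png",a);cv2.imwrite("pics/t1.png",b)
E
```

```text
(no output)
```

View pics/s1.png

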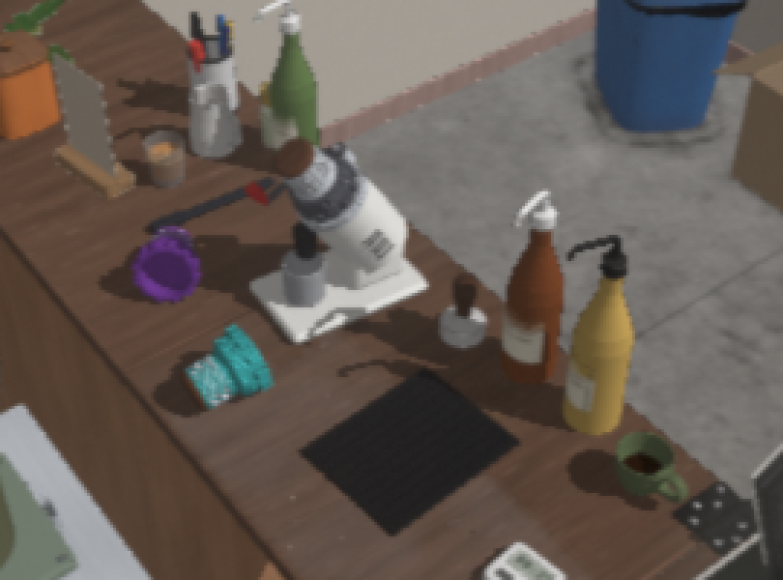

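View pics/t1.png

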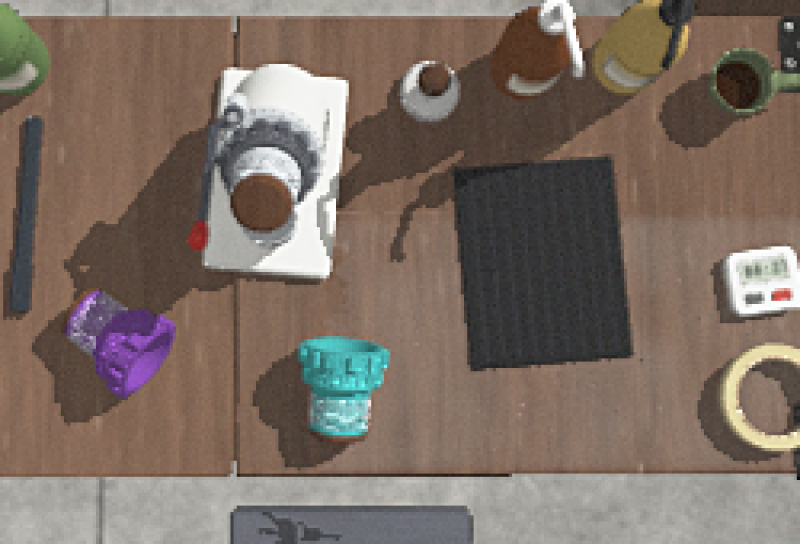

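View pics/t0.png

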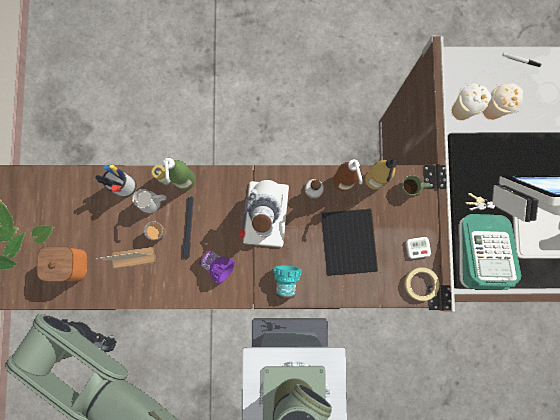

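Candidates for the hopper in the top view are the turquoise one at (288,279), the purple one at (217,266), and the dark steel collar with wooden lid on the grinder at (263,215). The last fits the description, and the crops confirm it. The red knob is at about (242,233), the mat at about (350,242) and the grinder yaw is about -0.10.

```bash
cat > look.py <<'E'
import cv2, numpy as np
from bench import robot
from scipy.optimize import least_squares
from scipy.spatial.transform import Rotation as R
def proj(p,X):
    W=np.array(p["world_from_camera"]);c=W[:3,:3].T@(np.asarray(X,float)-W[:3,3])
    return np.array([p["fx"]*c[0]/c[2]+p["cx"],p["fy"]*c[1]/c[2]+p["cy"]])
def ray(p,uv,z):
    W=np.array(p["world_from_camera"]);d=W[:3,:3]@[(uv[0]-p["cx"])/p["fx"],(uv[1]-p["cy"])/p["fy"],1]
    return W[:3,3]+d*(z-W[2,3])/d[2]
def neckR(yaw): return R.from_euler("z",yaw)*R.from_euler("y",-0.56)
def red(p,box=None):
    h=cv2.cvtColor(p["img"],cv2.COLOR_BGR2HSV);m=((h[...,0]<6)|(h[...,0]>174))&(h[...,1]>170)&(h[...,2]>90)
    if box: k=np.zeros_like(m);k[box[1]:box[3],box[0]:box[2]]=1;m&=k
    r,c=np.nonzero(m);return np.array([c.mean(),r.mean()]),len(r)
E
python3 - <<'E'
from look import *
a=robot.capture("side"); b=robot.capture("top")
ra=red(a,(235,170,262,198));rb=red(b,(230,222,255,245));print(ra,rb)
def lid(p,box):
    x0,y0,x1,y1=box;h=cv2.cvtColor(p["img"],cv2.COLOR_BGR2HSV)[y0:y1,x0:x1]
    m=(h[...,0]<16)&(h[...,1]>90)
    n,l,s,c=cv2.connectedComponentsWithStats(m.astype(np.uint8));i=1+s[1:,4].argmax();return c[i]+[x0,y0],s[i,4]
la=lid(a,(252,165,272,183));lb=lid(b,(250,208,274,236));print(la,lb)
K=np.array([-65,56,38.]);G=np.array([0,0,62.]);L=np.array([0,0,91.]);H=np.zeros(3)
obs=[(a,ra[0],K,1),(b,rb[0],K+[0,0,4],1),(b,lb[0],L,1),(a,(262.6,175.9),G,1),(b,(260.6,217.1),G,1),(a,(274.5,187.7),H,2),(b,(263.7,211.8),H,3),(a,(265.8,176),np.array([45,34,8.]),4),(b,(250.5,195.4),np.array([45,34,8.]),4)]
def f(q):
    n=neckR(q[3]); r=[(proj(p,q[:3]+n.apply(X))-uv)/s for p,uv,X,s in obs]
    return np.r_[np.ravel(r),(q[3]+0.10)/.02,(q[2]-169)/5]
s=least_squares(f,[430,70,169,-.1],loss="soft_l1",x_scale=[10,10,10,.1]);print(s.x.round(3));print(s.fun.round(1))
mc=[ray(b,(180+u/3.2,160+v/3.2),6) for u,v in((455,170),(611,157),(632,356),(471,370))];print(np.round(mc),np.mean(mc,0))
fc=[ray(b,(180+u/3.2,160+v/3.2),15) for u,v in((223,68),(349,80),(331,279),(202,267))];print(np.round(fc),np.mean(fc,0))
for n in["tamper"]: print(n,[ray(b,(180+430/3.2,160+90/3.2),30).round()])
E
```

```text
(array([247., 184.]), 1) (array([241.45454545, 233.36363636]), 33)
(array([260.86440678, 174.07627119]), np.int32(118)) (array([261.06640625, 223.08203125]), np.int32(256))
[ 5.60085e+02  8.88270e+01  1.71090e+02 -1.00000e-01]
[ 0.2  0.4 -0.7  0.5 -0.7 -0.3  2.   0.6  0.7  1.1 -0.6 -1.2 -0.2 -1.
  2.7 -1.4  0.3 -0.3  0.   0.4]
[[ 568.  -94.    6.]
 [ 581. -249.    6.]
 [ 383. -265.    6.]
 [ 370. -107.    6.]] [ 475.53560243 -178.84501565    6.        ]
[[670. 137.  15.]
 [658.  12.  15.]
 [459.  30.  15.]
 [472. 157.  15.]] [564.70712629  83.89010383  15.        ]
tamper [array([645., -68.,  30.])]
```

```bash
cat >> look.py <<'E'
N0=np.array([560.1,88.8,171.1]);NR=neckR(-.10)
from scipy.linalg import logm,expm
def pose(p,M): T=np.eye(4);T[:3,:3]=M;T[:3,3]=p;return T
def cur():
    o=robot.get_obs();q=o["tool_rot"];return pose(o["tcp_pos"],R.from_quat([q[1],q[2],q[3],q[0]]).as_matrix())
def tool(p_neck,yneck):  # target with tool z along -neck z, tool y given in neck frame
    y=np.array(yneck,float);y/=np.linalg.norm(y);z=np.array([0,0,-1.]);M=np.c_[np.cross(y,z),y,z]
    return pose(N0+NR.apply(p_neck),NR.as_matrix()@M)
def plan(A,B,n):  # n identical rows from A to B
    D=np.linalg.inv(A)@B
    S=np.real(expm(np.real(logm(D))/n));r=np.r_[S[:3,3]/1000,R.from_matrix(S[:3,:3]).as_rotvec()]
    print(n,"x",np.round(r,4).tolist(), "to",B[:3,3].round(1)); return B
def lever(th,z):
    c,s=np.cos(th),np.sin(th);v=np.array([-110,22.]);w=[c*v[0]+s*v[1],-s*v[0]+c*v[1]]
    return tool([45+w[0],34+w[1],z],[w[1],-w[0],0])
E
python3 - <<'E'
from look import *
A=cur();A2=plan(A,lever(0.0,100),20)
plan(A2,lever(0,17),5)
X=A.copy();S=expm(np.real(logm(np.linalg.inv(A)@A2))/20)
for i in range(20):
    X=X@S
    if i%4==3: print(X[:3,3].round())
E
```

```text
20 x [-0.0169, -0.0136, 0.0042, -0.007, -0.0271, -0.0052] to [458.  155.3 221.3]
5 x [-0.0, 0.0, 0.0166, 0.0, -0.0, -0.0] to [501.9 150.9 151. ]
[268. 452. 217.]
[313. 377. 208.]
[360. 302. 206.]
[409. 228. 210.]
[458. 155. 221.]
```

{"op": "step_arm", "data": {
  "deltas": [
    [-0.06, -0.0169, -0.0136, 0.0042, -0.007, -0.0271, -0.0052],
    [-0.06, -0.0169, -0.0136, 0.0042, -0.007, -0.0271, -0.0052],
    [-0.06, -0.0169, -0.0136, 0.0042, -0.007, -0.0271, -0.0052],
    [-0.06, -0.0169, -0.0136, 0.0042, -0.007, -0.0271, -0.0052],
    [-0.06, -0.0169, -0.0136, 0.0042, -0.007, -0.0271, -0.0052]
  ],
  "newtons": 25
}}

```text
t: 1.4
tcp_pos: [279.7, 432.4, 213.9]
tool_rot: [0.07, 0.188, 0.98, 0.004]
contact_force: [0.0, -0.1, -0.1]
finger_gap: 40.0
finger_force: 0.0
```

{"op": "step_arm", "data": {
  "deltas": [
    [-0.06, -0.0169, -0.0136, 0.0042, -0.007, -0.0271, -0.0052],
    [-0.06, -0.0169, -0.0136, 0.0042, -0.007, -0.0271, -0.0052],
    [-0.06, -0.0169, -0.0136, 0.0042, -0.007, -0.0271, -0.0052],
    [-0.06, -0.0169, -0.0136, 0.0042, -0.007, -0.0271, -0.0052],
    [-0.06, -0.0169, -0.0136, 0.0042, -0.007, -0.0271, -0.0052]
  ]
}}

```text
t: 1.9
tcp_pos: [336.8, 338.2, 206.4]
tool_rot: [0.14, 0.173, 0.975, 0.007]
contact_force: [-0.6, 0.3, 0.5]
finger_gap: 40.3
finger_force: 0.0
```

{"op": "step_arm", "data": {
  "deltas": [
    [-0.06, -0.0169, -0.0136, 0.0042, -0.007, -0.0271, -0.0052],
    [-0.06, -0.0169, -0.0136, 0.0042, -0.007, -0.0271, -0.0052],
    [-0.06, -0.0169, -0.0136, 0.0042, -0.007, -0.0271, -0.0052],
    [-0.06, -0.0169, -0.0136, 0.0042, -0.007, -0.0271, -0.0052],
    [-0.06, -0.0169, -0.0136, 0.0042, -0.007, -0.0271, -0.0052]
  ]
}}

```text
t: 2.4
tcp_pos: [396.7, 245.4, 209.0]
tool_rot: [0.209, 0.158, 0.965, 0.011]
contact_force: [0.1, -0.2, 1.0]
finger_gap: 40.0
finger_force: 0.0
```

{"op": "step_arm", "data": {
  "deltas": [
    [-0.06, -0.0169, -0.0136, 0.0042, -0.007, -0.0271, -0.0052],
    [-0.06, -0.0169, -0.0136, 0.0042, -0.007, -0.0271, -0.0052],
    [-0.06, -0.0169, -0.0136, 0.0042, -0.007, -0.0271, -0.0052],
    [-0.06, -0.0169, -0.0136, 0.0042, -0.007, -0.0271, -0.0052],
    [-0.06, -0.0169, -0.0136, 0.0042, -0.007, -0.0271, -0.0052]
  ]
}}

```text
t: 2.9
tcp_pos: [457.9, 154.4, 221.9]
tool_rot: [0.276, 0.143, 0.95, 0.014]
contact_force: [0.4, -0.2, 0.6]
finger_gap: 40.3
finger_force: 0.0
```

```bash
python3 - <<'E'
from look import *
o=robot.get_obs();print(o["t"],np.round(o["joints"],2),o["tcp_pos"],o["finger_gap"])
plan(cur(),lever(0.0,17),5)
a=robot.capture("side");b=robot.capture("top")
t=[proj(p,o["tcp_pos"]) for p in(a,b)];print(t)
k=N0+NR.apply([-65,56,32]);print([proj(p,k) for p in(a,b)])
c=[cv2.resize(p["img"][y:y+110,x:x+110],(400,400),interpolation=3) for p,x,y in((a,200,130),(b,200,170))]
cv2.imwrite("pics/c1.png",np.hstack(c))
E
```

```text
2.9 [ 0.27 -0.28  2.14 -0.28  0.78 -0.85] [457.88752464 154.37657283 221.86085189] 40.2667625618398
5 x [0.0001, 0.0002, 0.0167, 0.0002, 0.0001, -0.0001] to [501.9 150.9 151. ]
[array([237.92419607, 175.62239898]), array([238.46007719, 243.59007958])]
[array([248.10398358, 185.16403007]), array([241.1533451 , 232.26387733])]
```

View pics/c1.png

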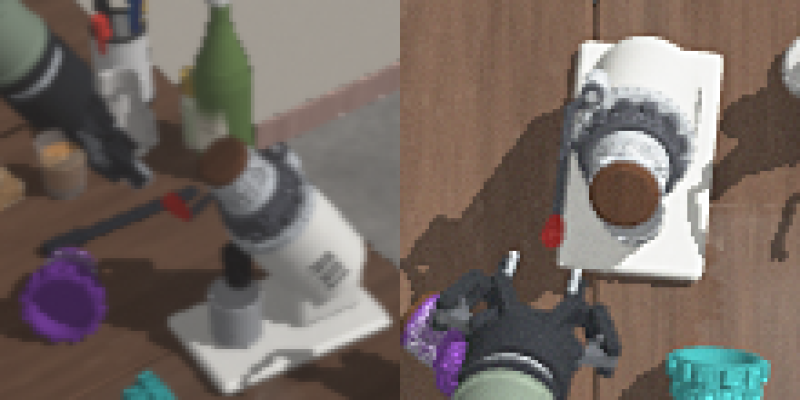

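The fingers, at crop columns 510 and 577, straddle the red knob at column 552 in the top view. The approach line is good.

{"op": "step_arm", "data": {
  "deltas": [
    [-0.06, 0, 0.0002, 0.0167, 0, 0, 0],
    [-0.06, 0, 0, 0.0167, 0, 0, 0],
    [-0.06, 0, 0, 0.0167, 0, 0, 0],
    [-0.06, 0, 0, 0.0167, 0, 0, 0],
    [-0.06, 0, 0, 0.0167, 0, 0, 0]
  ]
}}

```text
t: 3.5
tcp_pos: [501.8, 151.7, 150.3]
tool_rot: [0.276, 0.143, 0.951, 0.014]
contact_force: [-1.1, 0.0, 0.3]
finger_gap: 40.1
finger_force: 0.0
```

{"op": "step_arm", "data": {
  "deltas": [
    [-1, 0, 0, 0, 0, 0, 0],
    [-1, 0, 0, 0, 0, 0, 0],
    [-1, 0, 0, 0, 0, 0, 0],
    [-1, 0, 0, 0, 0, 0, 0],
    [-1, 0, 0, 0, 0, 0, 0]
  ],
  "newtons": 20
}}

```text
t: 4.0
tcp_pos: [500.7, 151.0, 150.0]
tool_rot: [0.275, 0.143, 0.951, 0.014]
contact_force: [4.2, 1.6, -10.4]
finger_gap: 16.6
finger_force: 19.8
```

```bash
python3 - <<'E'
from look import *
o=robot.get_obs();print(o["t"],np.round(o["joints"],2),o["tcp_pos"],o["finger_gap"],o["contact_force"])
plan(lever(0,17),lever(.6,17),15)
E
```

```text
4.0 [ 0.23 -0.07  2.13 -0.32  0.57 -0.81] [500.67112309 151.03606596 149.97134593] 16.58836716421996 [  4.15410553   1.55704718 -10.43485161]
15 x [-0.0001, 0.0045, 0.0, 0.0, -0.0, 0.04] to [534.4 206.2 167.8]
```

{"op": "step_arm", "data": {
  "deltas": [
    [-1, -0.0001, 0.0045, 0, 0, 0, 0.04],
    [-1, -0.0001, 0.0045, 0, 0, 0, 0.04],
    [-1, -0.0001, 0.0045, 0, 0, 0, 0.04],
    [-1, -0.0001, 0.0045, 0, 0, 0, 0.04],
    [-1, -0.0001, 0.0045, 0, 0, 0, 0.04]
  ]
}}

```text
t: 4.5
tcp_pos: [508.5, 171.2, 153.5]
tool_rot: [0.272, 0.238, 0.932, 0.041]
contact_force: [4.8, -1.1, -7.8]
finger_gap: 16.4
finger_force: 19.9
```

{"op": "step_arm", "data": {
  "deltas": [
    [-1, -0.0001, 0.0045, 0, 0, 0, 0.04],
    [-1, -0.0001, 0.0045, 0, 0, 0, 0.04],
    [-1, -0.0001, 0.0045, 0, 0, 0, 0.04],
    [-1, -0.0001, 0.0045, 0, 0, 0, 0.04],
    [-1, -0.0001, 0.0045, 0, 0, 0, 0.04]
  ]
}}

```text
t: 5.0
tcp_pos: [519.7, 189.9, 159.4]
tool_rot: [0.267, 0.33, 0.903, 0.068]
contact_force: [3.7, -1.3, -7.3]
finger_gap: 16.5
finger_force: 19.9
```

{"op": "step_arm", "data": {
  "deltas": [
    [-1, -0.0001, 0.0045, 0, 0, 0, 0.04],
    [-1, -0.0001, 0.0045, 0, 0, 0, 0.04],
    [-1, -0.0001, 0.0045, 0, 0, 0, 0.04],
    [-1, -0.0001, 0.0045, 0, 0, 0, 0.04],
    [-1, -0.0001, 0.0045, 0, 0, 0, 0.04]
  ]
}}

```text
t: 5.5
tcp_pos: [532.7, 204.5, 166.3]
tool_rot: [0.258, 0.418, 0.866, 0.092]
contact_force: [-5.9, -10.9, -2.4]
finger_gap: 16.7
finger_force: 20.9
```

{"op": "step_arm", "data": {
  "deltas": [
    [-1, 0, 0.0015, 0, 0, 0, 0.01],
    [-1, 0, 0.0015, 0, 0, 0, 0.01],
    [-1, 0, 0.001, 0, 0, 0, 0.01],
    [-1, 0, 0, 0, 0, 0, 0],
    [-1, 0, 0, 0, 0, 0, 0]
  ]
}}

```text
t: 6.0
tcp_pos: [532.8, 204.4, 166.2]
tool_rot: [0.255, 0.431, 0.861, 0.092]
contact_force: [-9.9, -12.0, 0.3]
finger_gap: 16.0
finger_force: 21.3
```

{"op": "step_arm", "data": {
  "deltas": [
    [0, 0, 0, 0, 0, 0, 0],
    [0, 0, 0, 0, 0, 0, 0],
    [0, 0, 0, -0.02, 0, 0, 0],
    [0, 0, 0, -0.04, 0, 0, 0],
    [0.4, 0, 0, -0.04, 0, 0, 0]
  ]
}}

```text
t: 6.5
tcp_pos: [484.3, 214.5, 256.2]
tool_rot: [0.258, 0.43, 0.859, 0.099]
contact_force: [-0.9, 0.3, 0.5]
finger_gap: 55.8
finger_force: 0.0
```

```bash
sed -i 's/^N0=.*;NR/N0=np.array([560.1,88.8,171.1]);NR/; s/NR=neckR(-.10)/NR=neckR(-.10);N0=N0+NR.apply([-1.5,-.4,0])/' look.py
python3 - <<'E'
from look import *
o=robot.get_obs();print(o["t"],np.round(o["joints"],2),o["tcp_pos"],o["finger_gap"],o["contact_force"])
A=cur();a=robot.capture("side");b=robot.capture("top")
M=NR.as_matrix().T@A[:3,:3];print("yaw of tool y in neck",np.arctan2(M[1,1],M[0,1]), NR.inv().apply(A[:3,3]-N0))
c=[cv2.resize(p["img"][y:y+110,x:x+110],(400,400),interpolation=3) for p,x,y in((a,200,130),(b,200,170))]
cv2.imwrite("pics/c2.png",np.hstack(c))
for p in(a,b): print([proj(p,N0+NR.apply([0,0,z])).round(1).tolist() for z in(0,62,91)])
E
```

```text
6.5 [ 0.41 -0.18  1.98 -0.34  0.87 -0.07] [484.33004401 214.48504138 256.20571749] 55.8408830816752 [-0.85102155  0.33766956  0.49340426]
yaw of tool y in neck 0.7421882787005314 [-27.79977532 117.8927661  118.81823129]
[[273.1, 185.6], [264.4, 176.9], [260.1, 172.6]]
[[263.2, 209.4], [261.4, 218.7], [260.5, 223.3]]
```

View pics/c2.png

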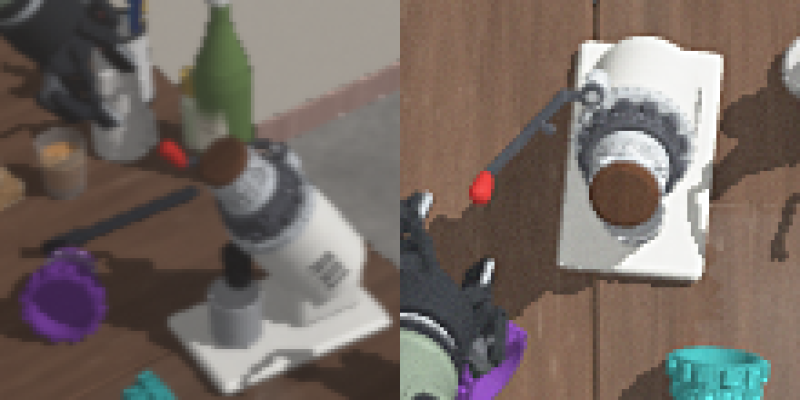

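The lever stands out at its stop, with the knob at crop (482,187) in the top view, and nothing else has moved.

```bash
sed -i 's/\[-1.5,-.4,0\]/[-1.5,-1.2,0]/' look.py
python3 - <<'E'
from look import *
A=cur();y=[np.cos(-1.7),np.sin(-1.7),0];B=tool([0,0,125],y)
plan(A,B,20);S=expm(np.real(logm(np.linalg.inv(A)@B))/20);X=A
for i in range(20):
    X=X@S
    if i%4==3: print(NR.inv().apply(X[:3,3]-N0).round())
E
```

```text
20 x [-0.0066, 0.0045, -0.0001, 0.0005, -0.0009, 0.122] to [492.6  94.4 276.2]
[  7. 108. 124.]
[ 26.  84. 124.]
[ 32.  52. 125.]
[ 23.  22. 125.]
[  0.   0. 125.]
```

{"op": "step_arm", "data": {
  "deltas": [
    [1, -0.0066, 0.0045, -0.0001, 0.0005, -0.0009, 0.122],
    [1, -0.0066, 0.0045, -0.0001, 0.0005, -0.0009, 0.122],
    [1, -0.0066, 0.0045, -0.0001, 0.0005, -0.0009, 0.122],
    [1, -0.0066, 0.0045, -0.0001, 0.0005, -0.0009, 0.122],
    [1, -0.0066, 0.0045, -0.0001, 0.0005, -0.0009, 0.122]
  ]
}}

```text
t: 7.1
tcp_pos: [512.8, 193.7, 274.7]
tool_rot: [0.218, 0.67, 0.688, 0.171]
contact_force: [0.5, 0.9, -0.1]
finger_gap: 85.6
finger_force: 0.0
```

{"op": "step_arm", "data": {
  "deltas": [
    [1, -0.0066, 0.0045, -0.0001, 0.0005, -0.0009, 0.122],
    [1, -0.0066, 0.0045, -0.0001, 0.0005, -0.0009, 0.122],
    [1, -0.0066, 0.0045, -0.0001, 0.0005, -0.0009, 0.122],
    [1, -0.0066, 0.0045, -0.0001, 0.0005, -0.0009, 0.122],
    [1, -0.0066, 0.0045, -0.0001, 0.0005, -0.0009, 0.122]
  ]
}}

```text
t: 7.6
tcp_pos: [524.4, 157.3, 284.9]
tool_rot: [0.157, 0.847, 0.455, 0.227]
contact_force: [0.2, -0.2, -0.7]
finger_gap: 85.6
finger_force: 0.0
```

{"op": "step_arm", "data": {
  "deltas": [
    [1, -0.0066, 0.0045, -0.0001, 0.0005, -0.0009, 0.122],
    [1, -0.0066, 0.0045, -0.0001, 0.0005, -0.0009, 0.122],
    [1, -0.0066, 0.0045, -0.0001, 0.0005, -0.0009, 0.122],
    [1, -0.0066, 0.0045, -0.0001, 0.0005, -0.0009, 0.122],
    [1, -0.0066, 0.0045, -0.0001, 0.0005, -0.0009, 0.122]
  ]
}}

```text
t: 8.1
tcp_pos: [515.8, 118.7, 283.0]
tool_rot: [0.082, 0.945, 0.18, 0.261]
contact_force: [-0.2, 0.2, -0.1]
finger_gap: 85.5
finger_force: 0.0
```

{"op": "step_arm", "data": {
  "deltas": [
    [1, -0.0066, 0.0045, -0.0001, 0.0005, -0.0009, 0.122],
    [1, -0.0066, 0.0045, -0.0001, 0.0005, -0.0009, 0.122],
    [1, -0.0066, 0.0045, -0.0001, 0.0005, -0.0009, 0.122],
    [1, -0.0066, 0.0045, -0.0001, 0.0005, -0.0009, 0.122],
    [1, -0.0066, 0.0045, -0.0001, 0.0005, -0.0009, 0.122]
  ]
}}

```text
t: 8.6
tcp_pos: [490.0, 91.9, 269.9]
tool_rot: [-0.001, 0.956, -0.112, 0.271]
contact_force: [-0.0, -0.7, 0.1]
finger_gap: 85.3
finger_force: 0.0
```

```bash
python3 - <<'E'
from look import *
o=robot.get_obs();print(o["t"],np.round(o["joints"],2),o["tcp_pos"],o["finger_gap"],o["contact_force"])
A=cur();y=[np.cos(-1.7),np.sin(-1.7),0];plan(A,tool([0,0,41],y),5)
b=robot.capture("top");print(robot.landmark_of(b,"hopper_grip")[:4])
cv2.imwrite("pics/c3.png",cv2.resize(b["img"][170:280,200:340],(764,600),interpolation=3))
E
```

```text
8.6 [ 0.07 -0.32  2.06 -0.13  0.87  1.94] [490.04476012  91.86990909 269.8639663 ] 85.33310655044093 [-0.03081333 -0.67630973  0.09982346]
5 x [0.0011, -0.0008, 0.016, 0.0018, 0.0019, -0.0005] to [537.   89.9 205. ]
[{'position': [0.3779, 0.6276], 'p': 0.87}, {'position': [0.4696, 0.5193], 'p': 0.77}, {'position': [0.5061, 0.6821], 'p': 0.63}]
```

View pics/c3.png

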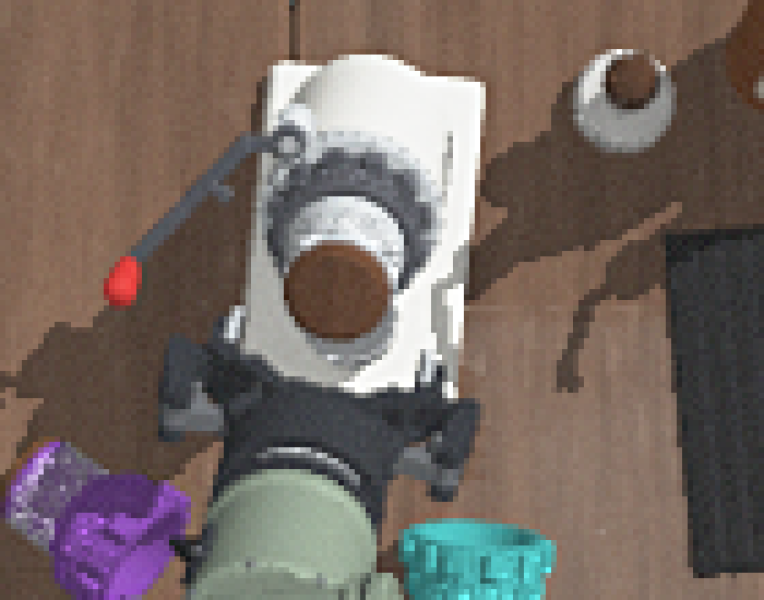

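The fingers, at crop columns 235 and 440, are centred on the lid at (338,290).

```bash
python3 - <<'E'
from look import *
y=[np.cos(-2.25),np.sin(-2.25),0];B=plan(cur(),tool([0,0,115],y),5);plan(B,tool([0,0,41],y),5)
E
```

```text
5 x [0.001, -0.001, 0.0011, 0.0025, 0.0017, 0.1105] to [497.9  93.8 267.7]
5 x [-0.0, 0.0, 0.0148, 0.0, 0.0, 0.0] to [537.   89.9 205. ]
```

{"op": "step_arm", "data": {
  "deltas": [
    [1, 0.001, -0.001, 0.0011, 0.0025, 0.0017, 0.11],
    [1, 0.001, -0.001, 0.0011, 0.0025, 0.0017, 0.11],
    [1, 0.001, -0.001, 0.0011, 0.0025, 0.0017, 0.11],
    [1, 0.001, -0.001, 0.0011, 0.0025, 0.0017, 0.11],
    [1, 0.001, -0.001, 0.0011, 0.0025, 0.0017, 0.11]
  ]
}}

```text
t: 9.2
tcp_pos: [498.9, 94.4, 268.3]
tool_rot: [-0.079, 0.889, -0.364, 0.265]
contact_force: [0.6, -0.1, 0.3]
finger_gap: 85.3
finger_force: 0.0
```

```bash
python3 - <<'E'
from look import *
o=robot.get_obs();print(np.round(o["joints"],2));y=[np.cos(-2.25),np.sin(-2.25),0];plan(cur(),tool([0,0,41],y),5)
E
```

```text
[ 0.07 -0.3   2.05 -0.12  0.84  2.48]
5 x [-0.0001, 0.0003, 0.0148, -0.0003, -0.0001, 0.0002] to [537.   89.9 205. ]
```

{"op": "step_arm", "data": {
  "deltas": [
    [1, 0, 0.0003, 0.0148, 0, 0, 0],
    [1, 0, 0.0003, 0.0148, 0, 0, 0],
    [1, 0, 0.0003, 0.0148, 0, 0, 0],
    [1, 0, 0.0003, 0.0148, 0, 0, 0],
    [1, 0, 0.0003, 0.0148, 0, 0, 0]
  ]
}}

```text
t: 9.7
tcp_pos: [537.5, 89.4, 204.6]
tool_rot: [-0.079, 0.89, -0.362, 0.266]
contact_force: [0.7, -0.3, -0.8]
finger_gap: 85.8
finger_force: 0.0
```

{"op": "step_arm", "data": {
  "deltas": [
    [-1, 0, 0, 0, 0, 0, 0],
    [-1, 0, 0, 0, 0, 0, 0],
    [-1, 0, 0, 0, 0, 0, 0],
    [-1, 0, 0, 0, 0, 0, 0],
    [-1, 0, 0, 0, 0, 0, 0]
  ],
  "newtons": 50
}}

```text
t: 10.2
tcp_pos: [536.1, 89.2, 204.7]
tool_rot: [-0.079, 0.89, -0.364, 0.265]
contact_force: [-2.5, 0.7, 1.3]
finger_gap: 54.9
finger_force: 53.0
```

```bash
python3 - <<'E'
from look import *
o=robot.get_obs();print(np.round(o["joints"],2),o["moment"]);A=cur();print(NR.inv().apply(A[:3,3]-N0), A[:3,:3].T@o["contact_force"])
E
```

```text
[ 0.05 -0.14  2.06 -0.13  0.67  2.48] [-0.01532694  0.45306487  0.07442885]
[-0.89855303 -0.76132272 41.20124728] [-1.39160024  0.59713232 -2.46657316]
```

{"op": "step_arm", "data": {
  "deltas": [
    [-1, 0, 0, -0.0002, 0, 0, -0.12],
    [-1, 0, 0, -0.0002, 0, 0, -0.14],
    [-1, 0, 0, -0.0002, 0, 0, -0.14],
    [-1, 0, 0, -0.0002, 0, 0, -0.14],
    [-1, 0, 0, -0.0002, 0, 0, -0.14]
  ]
}}

```text
t: 10.7
tcp_pos: [534.9, 89.1, 204.3]
tool_rot: [0.015, 0.96, -0.044, 0.275]
contact_force: [0.2, -1.1, -2.5]
finger_gap: 55.4
finger_force: 53.1
```

{"op": "step_arm", "data": {
  "deltas": [
    [-1, 0, 0, -0.0002, 0, 0, -0.14],
    [-1, 0, 0, -0.0002, 0, 0, -0.14],
    [-1, 0, 0, -0.0002, 0, 0, -0.14],
    [-1, 0, 0, -0.0002, 0, 0, -0.14],
    [-1, 0, 0, -0.0001, 0, 0, -0.14]
  ]
}}

```text
t: 11.2
tcp_pos: [534.5, 89.1, 205.1]
tool_rot: [0.108, 0.917, 0.288, 0.253]
contact_force: [-0.0, 0.1, -2.3]
finger_gap: 54.7
finger_force: 53.1
```

```bash
python3 - <<'E'
from look import *
o=robot.get_obs();print(np.round(o["joints"],2),o["moment"]);A=cur();print(NR.inv().apply(A[:3,3]-N0), A[:3,:3].T@o["contact_force"])
a=robot.capture("side");cv2.imwrite("pics/c4.png",cv2.resize(a["img"][120:250,190:350],(738,600),interpolation=3))
E
```

```text
[ 0.05 -0.14  2.06 -0.13  0.67  1.09] [ 0.00613941  0.40447516 -0.0500702 ]
[-2.04929274 -1.0428623  42.31825404] [-0.86651404 -0.93095185  1.92131907]
```

View pics/c4.png

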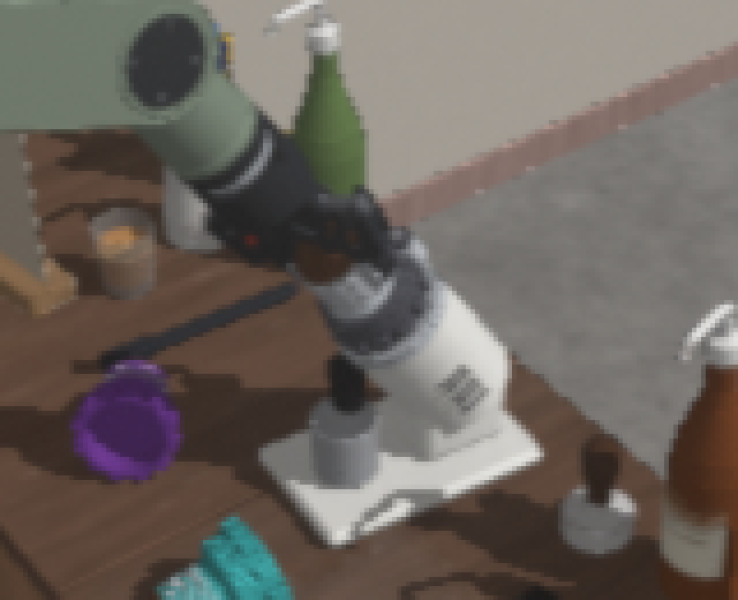

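The hopper turns freely: the forces stay under 3 N and the lever stays out.

{"op": "step_arm", "data": {
  "deltas": [
    [-1, 0, 0, -0.0002, 0, 0, -0.138],
    [-1, 0, 0, -0.0002, 0, 0, -0.138],
    [-1, 0, 0, -0.0002, 0, 0, -0.138],
    [-1, 0, 0, -0.0002, 0, 0, -0.138],
    [-1, 0, 0, -0.0001, 0, 0, -0.138]
  ]
}}

```text
t: 11.75
tcp_pos: [534.0, 89.2, 205.8]
tool_rot: [0.187, 0.766, 0.58, 0.202]
contact_force: [1.5, -0.1, -2.8]
finger_gap: 55.0
finger_force: 53.1
```

{"op": "step_arm", "data": {
  "deltas": [
    [-1, 0, 0, -0.0002, 0, 0, -0.138],
    [-1, 0, 0, -0.0002, 0, 0, -0.138],
    [-1, 0, 0, -0.0002, 0, 0, -0.138],
    [-1, 0, 0, -0.0002, 0, 0, -0.138],
    [-1, 0, 0, -0.0001, 0, 0, -0.138]
  ]
}}

```text
t: 12.25
tcp_pos: [533.5, 89.2, 206.5]
tool_rot: [0.244, 0.525, 0.805, 0.126]
contact_force: [0.6, 0.3, -4.0]
finger_gap: 54.9
finger_force: 53.2
```

{"op": "step_arm", "data": {
  "deltas": [
    [-1, 0, 0, -0.0002, 0, 0, -0.138],
    [-1, 0, 0, -0.0002, 0, 0, -0.138],
    [-1, 0, 0, -0.0002, 0, 0, -0.138],
    [-1, 0, 0, -0.0002, 0, 0, -0.138],
    [-1, 0, 0, -0.0001, 0, 0, -0.138]
  ]
}}

```text
t: 12.75
tcp_pos: [533.1, 89.3, 207.4]
tool_rot: [0.273, 0.222, 0.935, 0.036]
contact_force: [1.5, -0.4, -3.5]
finger_gap: 55.2
finger_force: 53.2
```

{"op": "step_arm", "data": {
  "deltas": [
    [-1, 0, 0, -0.0002, 0, 0, -0.138],
    [-1, 0, 0, -0.0002, 0, 0, -0.138],
    [-1, 0, 0, -0.0002, 0, 0, -0.138],
    [-1, 0, 0, -0.0002, 0, 0, -0.138],
    [-1, 0, 0, -0.0001, 0, 0, -0.138]
  ]
}}

```text
t: 13.25
tcp_pos: [532.6, 89.3, 208.1]
tool_rot: [0.269, -0.108, 0.955, -0.058]
contact_force: [-0.5, 0.6, -2.6]
finger_gap: 54.8
finger_force: 53.2
```

```bash
python3 - <<'E'
from look import *
o=robot.get_obs();print(np.round(o["joints"],2),o["moment"]);A=cur();print(NR.inv().apply(A[:3,3]-N0), A[:3,:3].T@o["contact_force"])
E
```

```text
[ 0.05 -0.15  2.06 -0.13  0.68 -1.66] [6.64249763e-02 4.35905888e-01 3.30001319e-04]
[-2.13979687 -1.02118449 45.89434209] [1.54107083 1.12151192 1.89859706]
```

{"op": "step_arm", "data": {
  "deltas": [
    [-1, 0, 0, -0.0002, 0, 0, -0.138],
    [-1, 0, 0, -0.0002, 0, 0, -0.138],
    [-1, 0, 0, -0.0002, 0, 0, -0.138],
    [-1, 0, 0, -0.0002, 0, 0, -0.138],
    [-1, 0, 0, -0.0001, 0, 0, -0.138]
  ]
}}

```text
t: 13.75
tcp_pos: [532.1, 89.3, 208.9]
tool_rot: [0.234, -0.425, 0.862, -0.146]
contact_force: [-0.0, -1.1, -2.7]
finger_gap: 54.7
finger_force: 53.2
```

{"op": "step_arm", "data": {
  "deltas": [
    [0.9, 0, 0, 0, 0, 0, 0],
    [0.9, 0, 0, 0, 0, 0, 0],
    [0.9, 0, 0, 0, 0, 0, 0],
    [0.9, 0, 0, 0, 0, 0, 0.1],
    [0.9, 0, 0, 0, 0, 0, 0.147]
  ]
}}

```text
t: 14.25
tcp_pos: [533.0, 89.4, 209.9]
tool_rot: [0.251, -0.31, 0.91, -0.115]
contact_force: [0.2, -0.7, -0.3]
finger_gap: 80.9
finger_force: 0.0
```

```bash
python3 - <<'E'
from look import *
o=robot.get_obs();print(np.round(o["joints"],2),o["finger_gap"]);A=cur();print(NR.inv().apply(A[:3,3]-N0), A[:3,:3].T@o["contact_force"])
E
```

```text
[ 0.05 -0.15  2.06 -0.13  0.68 -2.1 ] 80.88235700238015
[-0.80015987 -0.87527748 47.24133019] [ 0.45731875 -0.55801123  0.41499748]
```

{"op": "step_arm", "data": {
  "deltas": [
    [0.9, 0, 0, 0, 0, 0, 0.149],
    [0.9, 0, 0, 0, 0, 0, 0.149],
    [0.9, 0, 0, 0, 0, 0, 0.149],
    [0.9, 0, 0, 0, 0, 0, 0.149],
    [0.9, 0, 0, 0, 0, 0, 0.149]
  ]
}}

```text
t: 14.75
tcp_pos: [532.9, 89.4, 209.8]
tool_rot: [0.276, 0.043, 0.96, -0.015]
contact_force: [0.1, -0.3, -0.4]
finger_gap: 81.1
finger_force: 0.0
```

{"op": "step_arm", "data": {
  "deltas": [
    [0.9, 0, 0, 0, 0, 0, 0.149],
    [0.9, 0, 0, 0, 0, 0, 0.149],
    [0.9, 0, 0, 0, 0, 0, 0.149],
    [0.9, 0, 0, 0, 0, 0, 0.149],
    [0.9, 0, 0, 0, 0, 0, 0.149]
  ]
}}

```text
t: 15.25
tcp_pos: [533.0, 89.4, 209.9]
tool_rot: [0.263, 0.389, 0.879, 0.086]
contact_force: [-0.5, 0.2, -0.1]
finger_gap: 81.3
finger_force: 0.0
```

{"op": "step_arm", "data": {
  "deltas": [
    [0.9, 0, 0, 0, 0, 0, 0.149],
    [0.9, 0, 0, 0, 0, 0, 0.149],
    [0.9, 0, 0, 0, 0, 0, 0.149],
    [0.9, 0, 0, 0, 0, 0, 0.149],
    [0.9, 0, 0, 0, 0, 0, 0.149]
  ]
}}

```text
t: 15.75
tcp_pos: [532.9, 89.4, 209.9]
tool_rot: [0.213, 0.682, 0.677, 0.176]
contact_force: [0.9, 0.7, 0.1]
finger_gap: 81.2
finger_force: 0.0
```

{"op": "step_arm", "data": {
  "deltas": [
    [0.9, 0, 0, 0, 0, 0, 0.149],
    [0.9, 0, 0, 0, 0, 0, 0.149],
    [0.9, 0, 0, 0, 0, 0, 0.149],
    [0.9, 0, 0, 0, 0, 0, 0.149],
    [0.9, 0, 0, 0, 0, 0, 0.149]
  ]
}}

```text
t: 16.25
tcp_pos: [532.9, 89.4, 209.8]
tool_rot: [0.135, 0.882, 0.382, 0.241]
contact_force: [0.4, 0.1, 0.3]
finger_gap: 81.1
finger_force: 0.0
```

{"op": "step_arm", "data": {
  "deltas": [
    [0.9, 0, 0, 0, 0, 0, 0.149],
    [0.9, 0, 0, 0, 0, 0, 0.149],
    [0.9, 0, 0, 0, 0, 0, 0.149],
    [0.9, 0, 0, 0, 0, 0, 0.149],
    [0.9, 0, 0, 0, 0, 0, 0.149]
  ]
}}

```text
t: 16.75
tcp_pos: [532.9, 89.4, 209.9]
tool_rot: [0.038, 0.96, 0.035, 0.274]
contact_force: [0.0, 0.6, 0.4]
finger_gap: 81.1
finger_force: 0.0
```

{"op": "step_arm", "data": {
  "deltas": [
    [0.9, 0, 0, 0, 0, 0, 0.149],
    [0.9, 0, 0, 0, 0, 0, 0.149],
    [0.9, 0, 0, 0, 0, 0, 0.149],
    [0.9, 0, 0, 0, 0, 0, 0.149],
    [0.9, 0, 0, 0, 0, 0, 0.149]
  ]
}}

```text
t: 17.25
tcp_pos: [533.0, 89.4, 209.9]
tool_rot: [-0.065, 0.907, -0.317, 0.269]
contact_force: [0.4, -0.4, -0.2]
finger_gap: 81.1
finger_force: 0.0
```

```bash
python3 - <<'E'
from look import *
o=robot.get_obs();print(np.round(o["joints"],2),o["finger_gap"]);A=cur();p=NR.inv().apply(A[:3,3]-N0);print(p, A[:3,:3].T@o["contact_force"])
M=NR.as_matrix().T@A[:3,:3];print(M.round(3));plan(A,tool([-2,-1,46.7],M[:,1]*[1,1,0]),1)
E
```

```text
[ 0.05 -0.15  2.06 -0.13  0.68  2.37] 81.099316066363
[-0.84959045 -0.88420348 47.2181343 ] [0.3478035  0.14675058 0.41847034]
[[ 0.841 -0.541 -0.   ]
 [-0.541 -0.841  0.   ]
 [-0.    -0.    -1.   ]]
1 x [-0.0009, 0.0007, 0.0005, -0.0001, 0.0002, 0.0] to [532.2  89.4 208.8]
```

Centre slightly, close, and turn the rest (35 rows of 0.136, about 4.76 rad).

{"op": "step_arm", "data": {
  "deltas": [
    [0.9, -0.0009, 0.0007, 0.0005, 0, 0, 0],
    [-1, 0, 0, 0, 0, 0, 0],
    [-1, 0, 0, 0, 0, 0, 0],
    [-1, 0, 0, 0, 0, 0, 0],
    [-1, 0, 0, 0, 0, 0, 0]
  ]
}}

```text
t: 17.75
tcp_pos: [532.0, 89.5, 208.6]
tool_rot: [-0.063, 0.909, -0.313, 0.269]
contact_force: [-1.7, 0.5, 2.9]
finger_gap: 54.9
finger_force: 52.0
```

{"op": "step_arm", "data": {
  "deltas": [
    [-1, 0, 0, -0.0002, 0, 0, -0.136],
    [-1, 0, 0, -0.0002, 0, 0, -0.136],
    [-1, 0, 0, -0.0002, 0, 0, -0.136],
    [-1, 0, 0, -0.0002, 0, 0, -0.136],
    [-1, 0, 0, -0.0001, 0, 0, -0.136]
  ]
}}

```text
t: 18.25
tcp_pos: [531.5, 89.3, 209.3]
tool_rot: [0.031, 0.961, 0.011, 0.274]
contact_force: [-1.7, -0.2, 1.6]
finger_gap: 55.2
finger_force: 52.5
```

{"op": "step_arm", "data": {
  "deltas": [
    [-1, 0, 0, -0.0002, 0, 0, -0.136],
    [-1, 0, 0, -0.0002, 0, 0, -0.136],
    [-1, 0, 0, -0.0002, 0, 0, -0.136],
    [-1, 0, 0, -0.0002, 0, 0, -0.136],
    [-1, 0, 0, -0.0001, 0, 0, -0.136]
  ]
}}

```text
t: 18.75
tcp_pos: [531.3, 89.1, 210.3]
tool_rot: [0.121, 0.902, 0.33, 0.248]
contact_force: [-1.6, -0.7, 2.6]
finger_gap: 55.0
finger_force: 52.9
```

{"op": "step_arm", "data": {
  "deltas": [
    [-1, 0, 0, -0.0002, 0, 0, -0.136],
    [-1, 0, 0, -0.0002, 0, 0, -0.136],
    [-1, 0, 0, -0.0002, 0, 0, -0.136],
    [-1, 0, 0, -0.0002, 0, 0, -0.136],
    [-1, 0, 0, -0.0001, 0, 0, -0.136]
  ]
}}

```text
t: 19.25
tcp_pos: [531.0, 89.1, 211.2]
tool_rot: [0.197, 0.741, 0.613, 0.194]
contact_force: [-1.6, -1.7, 1.7]
finger_gap: 54.9
finger_force: 52.8
```

{"op": "step_arm", "data": {
  "deltas": [
    [-1, 0, 0, -0.0002, 0, 0, -0.136],
    [-1, 0, 0, -0.0002, 0, 0, -0.136],
    [-1, 0, 0, -0.0002, 0, 0, -0.136],
    [-1, 0, 0, -0.0002, 0, 0, -0.136],
    [-1, 0, 0, -0.0001, 0, 0, -0.136]
  ]
}}

```text
t: 19.75
tcp_pos: [530.6, 89.2, 212.0]
tool_rot: [0.25, 0.494, 0.824, 0.117]
contact_force: [-2.0, -1.9, 2.1]
finger_gap: 55.4
finger_force: 52.9
```

{"op": "step_arm", "data": {
  "deltas": [
    [-1, 0, 0, -0.0002, 0, 0, -0.136],
    [-1, 0, 0, -0.0002, 0, 0, -0.136],
    [-1, 0, 0, -0.0002, 0, 0, -0.136],
    [-1, 0, 0, -0.0002, 0, 0, -0.136],
    [-1, 0, 0, -0.0001, 0, 0, -0.136]
  ]
}}

```text
t: 20.25
tcp_pos: [530.1, 89.2, 212.8]
tool_rot: [0.275, 0.191, 0.942, 0.027]
contact_force: [-2.5, -0.8, 2.2]
finger_gap: 54.8
finger_force: 52.8
```

{"op": "step_arm", "data": {
  "deltas": [
    [-1, 0, 0, -0.0002, 0, 0, -0.136],
    [-1, 0, 0, -0.0002, 0, 0, -0.136],
    [-1, 0, 0, -0.0002, 0, 0, -0.136],
    [-1, 0, 0, -0.0002, 0, 0, -0.136],
    [-1, 0, 0, -0.0001, 0, 0, -0.136]
  ]
}}

```text
t: 20.75
tcp_pos: [529.8, 89.3, 213.7]
tool_rot: [0.269, -0.134, 0.952, -0.066]
contact_force: [-1.2, -0.3, 2.4]
finger_gap: 54.9
finger_force: 53.1
```

```bash
python3 - <<'E'
from look import *
o=robot.get_obs();print(np.round(o["joints"],2),o["finger_gap"],o["moment"]);A=cur();p=NR.inv().apply(A[:3,3]-N0);print(p, A[:3,:3].T@o["contact_force"])
E
```

```text
[ 0.05 -0.16  2.06 -0.13  0.69 -1.72] 54.857434654767125 [ 0.0029544   0.03190588 -0.16381871]
[-1.49965473 -1.2891346  52.12493992] [-0.07019973 -0.52841725 -2.63162414]
```

{"op": "step_arm", "data": {
  "deltas": [
    [-1, 0, 0, -0.0002, 0, 0, -0.14],
    [-1, 0, 0, -0.0002, 0, 0, -0.14],
    [-1, 0, 0, -0.0002, 0, 0, -0.14],
    [-1, 0, 0, -0.0002, 0, 0, -0.14],
    [-1, 0, 0, -0.0002, 0, 0, -0.14]
  ]
}}

```text
t: 21.25
tcp_pos: [529.1, 89.7, 214.3]
tool_rot: [0.23, -0.453, 0.848, -0.154]
contact_force: [-0.5, 0.3, 0.1]
finger_gap: 55.1
finger_force: 53.1
```

{"op": "step_arm", "data": {
  "deltas": [
    [-1, 0, 0, -0.0003, 0, 0, -0.06],
    [-1, 0, 0, -0.001, 0, 0, 0],
    [-1, 0, 0, -0.001, 0, 0, 0],
    [-1, 0, 0, -0.001, 0, 0, 0],
    [-1, 0, 0, -0.001, 0, 0, 0]
  ]
}}

```text
t: 21.75
tcp_pos: [526.2, 89.9, 217.2]
tool_rot: [0.225, -0.475, 0.836, -0.16]
contact_force: [2.3, 1.0, -2.3]
finger_gap: 55.0
finger_force: 53.3
```

```bash
python3 - <<'E'
from look import *
o=robot.get_obs();print(np.round(o["joints"],2),o["finger_gap"],o["moment"]);A=cur();p=NR.inv().apply(A[:3,3]-N0);print(p, A[:3,:3].T@o["contact_force"])
E
```

```text
[ 0.06 -0.18  2.07 -0.13  0.7  -2.47] 54.96492100052968 [0.11872775 0.09583532 0.07920157]
[-2.68280818 -1.06993453 57.08255975] [-1.37004267 -0.0116564   3.13766007]
```

The thread has let go and the wrist carries about 3 N, the hopper's weight. I lift along the axis.

{"op": "step_arm", "data": {
  "deltas": [
    [-1, 0, 0, -0.003, 0, 0, 0],
    [-1, 0, 0, -0.004, 0, 0, 0],
    [-1, 0, 0, -0.004, 0, 0, 0],
    [-1, 0, 0, -0.004, 0, 0, 0],
    [-1, 0, 0, -0.004, 0, 0, 0]
  ]
}}

```text
t: 22.25
tcp_pos: [515.6, 90.9, 233.4]
tool_rot: [0.224, -0.475, 0.836, -0.159]
contact_force: [0.1, -0.7, -3.6]
finger_gap: 55.0
finger_force: 53.4
```

{"op": "step_arm", "data": {
  "deltas": [
    [-1, 0, 0, -0.006, 0, 0, 0],
    [-1, 0, 0, -0.01, 0, 0, 0],
    [-1, 0, 0, -0.015, 0, 0, 0],
    [-1, 0, 0, -0.02, 0, 0, 0],
    [-1, 0, 0, -0.01, 0, 0, 0]
  ]
}}

```text
t: 22.75
tcp_pos: [484.1, 94.3, 287.7]
tool_rot: [0.226, -0.475, 0.835, -0.16]
contact_force: [0.1, -0.5, -3.3]
finger_gap: 55.0
finger_force: 53.4
```

```bash
python3 - <<'E'
from look import *
o=robot.get_obs();print(np.round(o["joints"],2),o["t"],o["contact_force"]);A=cur()
a=robot.capture("side");b=robot.capture("top");cv2.imwrite("pics/c5.png",np.hstack([cv2.resize(p["img"][y:y+140,x:x+140],(400,400),interpolation=3) for p,x,y in((a,190,110),(b,190,160))]))
# tool z down, keep heading: minimal rotation of tool z to -Z, then reduce j6
z=A[:3,2];ax=np.cross(z,[0,0,-1]);ang=np.arctan2(np.linalg.norm(ax),-z[2]);U=R.from_rotvec(ax/np.linalg.norm(ax)*ang)
Ru=R.from_euler("z",-.6)*U   # heading follows base turn toward the mat
M=Ru.as_matrix()@A[:3,:3]
B=plan(A,pose([475,-179,180],M),20)
S=expm(np.real(logm(np.linalg.inv(A)@B))/20);X=A
for i in range(20):
    X=X@S
    if i%4==3: print(X[:3,3].round(), (X[:3,3]+X[:3,2]*41).round())
plan(B,pose([475,-179,65],M),5)
E
```

```text
[ 0.08 -0.36  2.05 -0.12  0.9  -2.48] 22.75 [ 0.08556616 -0.54590389 -3.28279437]
20 x [0.0108, -0.0085, 0.0063, -0.0211, 0.0192, 0.0292] to [ 475. -179.  180.]
[500.  38. 272.] [517.  36. 235.]
[507. -18. 252.] [520. -21. 213.]
[505. -74. 229.] [514. -76. 189.]
[ 494. -128.  205.] [ 499. -129.  164.]
[ 475. -179.  180.] [ 475. -179.  139.]
5 x [0.0, 0.0, 0.023, 0.0, -0.0, 0.0] to [ 475. -179.   65.]
```

View pics/c5.png

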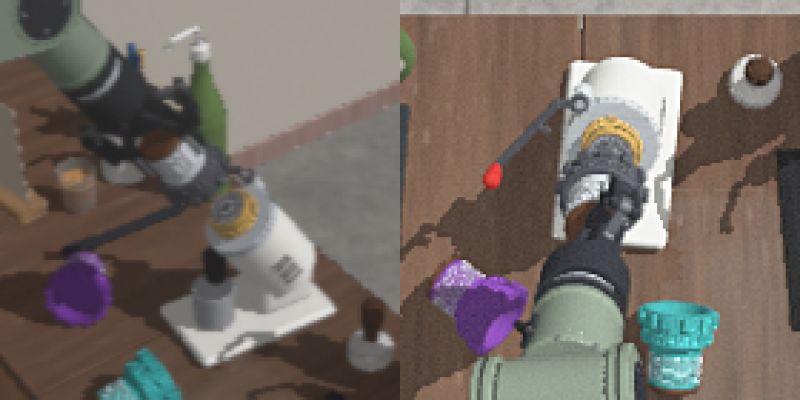

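The hopper is clear: the brass neck shows at crop (612,140) and the hopper hangs in the gripper. Now I carry it to the mat.

{"op": "step_arm", "data": {
  "deltas": [
    [-1, 0.0108, -0.0085, 0.0063, -0.0211, 0.0192, 0.0292],
    [-1, 0.0108, -0.0085, 0.0063, -0.0211, 0.0192, 0.0292],
    [-1, 0.0108, -0.0085, 0.0063, -0.0211, 0.0192, 0.0292],
    [-1, 0.0108, -0.0085, 0.0063, -0.0211, 0.0192, 0.0292],
    [-1, 0.0108, -0.0085, 0.0063, -0.0211, 0.0192, 0.0292]
  ]
}}

```text
t: 23.35
tcp_pos: [502.1, 23.2, 263.3]
tool_rot: [0.169, -0.416, 0.885, -0.121]
contact_force: [-0.6, -0.6, -3.0]
finger_gap: 55.1
finger_force: 53.5
```

{"op": "step_arm", "data": {
  "deltas": [
    [-1, 0.0108, -0.0085, 0.0063, -0.0211, 0.0192, 0.0292],
    [-1, 0.0108, -0.0085, 0.0063, -0.0211, 0.0192, 0.0292],
    [-1, 0.0108, -0.0085, 0.0063, -0.0211, 0.0192, 0.0292],
    [-1, 0.0108, -0.0085, 0.0063, -0.0211, 0.0192, 0.0292],
    [-1, 0.0108, -0.0085, 0.0063, -0.0211, 0.0192, 0.0292]
  ]
}}

```text
t: 23.85
tcp_pos: [506.7, -47.5, 237.0]
tool_rot: [0.113, -0.352, 0.926, -0.081]
contact_force: [0.5, -0.5, -3.5]
finger_gap: 55.0
finger_force: 53.5
```

{"op": "step_arm", "data": {
  "deltas": [
    [-1, 0.0108, -0.0085, 0.0063, -0.0211, 0.0192, 0.0292],
    [-1, 0.0108, -0.0085, 0.0063, -0.0211, 0.0192, 0.0292],
    [-1, 0.0108, -0.0085, 0.0063, -0.0211, 0.0192, 0.0292],
    [-1, 0.0108, -0.0085, 0.0063, -0.0211, 0.0192, 0.0292],
    [-1, 0.0108, -0.0085, 0.0063, -0.0211, 0.0192, 0.0292]
  ]
}}

```text
t: 24.35
tcp_pos: [497.2, -116.6, 207.7]
tool_rot: [0.056, -0.284, 0.956, -0.04]
contact_force: [0.3, -0.5, -3.4]
finger_gap: 54.9
finger_force: 53.5
```

{"op": "step_arm", "data": {
  "deltas": [
    [-1, 0.0108, -0.0085, 0.0063, -0.0211, 0.0192, 0.0292],
    [-1, 0.0108, -0.0085, 0.0063, -0.0211, 0.0192, 0.0292],
    [-1, 0.0108, -0.0085, 0.0063, -0.0211, 0.0192, 0.0292],
    [-1, 0.0108, -0.0085, 0.0063, -0.0211, 0.0192, 0.0292],
    [-1, 0.0108, -0.0085, 0.0063, -0.0211, 0.0192, 0.0292]
  ]
}}

```text
t: 24.85
tcp_pos: [473.8, -181.2, 176.4]
tool_rot: [-0.003, -0.214, 0.977, 0.001]
contact_force: [0.0, -0.8, -3.1]
finger_gap: 55.4
finger_force: 53.5
```

```bash
python3 - <<'E'
from look import *
o=robot.get_obs();print(np.round(o["joints"],2),o["t"],o["contact_force"]);A=cur()
print(A[:3,2].round(4))
z=A[:3,2];ax=np.cross(z,[0,0,-1]);U=R.from_rotvec(ax)
plan(A,pose([475,-179,62],U.as_matrix()@A[:3,:3]),10)
E
```

```text
[-0.53  0.12  1.76 -0.    1.27 -2.54] 24.85 [ 0.00880228 -0.76765593 -3.06222109]
[-0.0053  0.     -1.    ]
10 x [-0.0002, 0.0001, 0.0114, 0.0002, -0.0005, -0.0] to [ 475. -179.   62.]
```

{"op": "step_arm", "data": {
  "deltas": [
    [-1, -0.0002, 0.0001, 0.02, 0.0004, -0.001, 0],
    [-1, -0.0002, 0.0001, 0.03, 0.0004, -0.001, 0],
    [-1, -0.0002, 0.0001, 0.03, 0.0004, -0.001, 0],
    [-1, -0.0002, 0.0001, 0.024, 0.0004, -0.001, 0],
    [-1, -0.0002, 0.0001, 0.011, 0.0004, -0.001, 0]
  ]
}}

```text
t: 25.35
tcp_pos: [472.6, -178.7, 59.0]
tool_rot: [-0.001, -0.215, 0.977, 0.002]
contact_force: [-0.1, -0.5, -3.3]
finger_gap: 55.0
finger_force: 53.7
```

{"op": "step_arm", "data": {
  "deltas": [
    [-1, 0, 0, 0.003, 0, 0, 0],
    [-1, 0, 0, 0.002, 0, 0, 0],
    [-1, 0, 0, 0.001, 0, 0, 0],
    [-1, 0, 0, 0.001, 0, 0, 0],
    [-1, 0, 0, 0, 0, 0, 0]
  ]
}}

```text
t: 25.85
tcp_pos: [475.4, -179.6, 55.8]
tool_rot: [0.002, -0.215, 0.977, -0.001]
contact_force: [-0.0, 0.2, -2.2]
finger_gap: 54.9
finger_force: 53.7
```

{"op": "step_arm", "data": {
  "deltas": [
    [-1, 0, 0, 0.001, 0, 0, 0],
    [-1, 0, 0, 0.001, 0, 0, 0],
    [-1, 0, 0, 0.001, 0, 0, 0],
    [-1, 0, 0, 0, 0, 0, 0],
    [-1, 0, 0, 0, 0, 0, 0]
  ]
}}

```text
t: 26.35
tcp_pos: [474.6, -179.2, 51.8]
tool_rot: [0.001, -0.215, 0.977, -0.0]
contact_force: [-0.1, 0.3, -3.0]
finger_gap: 55.0
finger_force: 53.7
```

{"op": "step_arm", "data": {
  "deltas": [
    [-1, 0, 0, 0.001, 0, 0, 0],
    [-1, 0, 0, 0.001, 0, 0, 0],
    [-1, 0, 0, 0.0005, 0, 0, 0],
    [-1, 0, 0, 0, 0, 0, 0],
    [-1, 0, 0, 0, 0, 0, 0]
  ]
}}

```text
t: 26.85
tcp_pos: [474.7, -179.3, 49.3]
tool_rot: [0.001, -0.215, 0.977, -0.0]
contact_force: [-0.0, 0.8, -3.2]
finger_gap: 54.8
finger_force: 53.7
```

{"op": "step_arm", "data": {
  "deltas": [
    [-1, 0, 0, 0.0005, 0, 0, 0],
    [-1, 0, 0, 0.0005, 0, 0, 0],
    [-1, 0, 0, 0, 0, 0, 0],
    [-1, 0, 0, 0, 0, 0, 0],
    [-1, 0, 0, 0, 0, 0, 0]
  ]
}}

```text
t: 27.35
tcp_pos: [474.7, -179.3, 48.4]
tool_rot: [0.001, -0.215, 0.977, -0.0]
contact_force: [0.1, 0.0, -3.3]
finger_gap: 55.2
finger_force: 53.7
```

{"op": "step_arm", "data": {
  "deltas": [
    [-1, 0, 0, 0.0005, 0, 0, 0],
    [-1, 0, 0, 0.0005, 0, 0, 0],
    [-1, 0, 0, 0, 0, 0, 0],
    [-1, 0, 0, 0, 0, 0, 0],
    [-1, 0, 0, 0, 0, 0, 0]
  ]
}}

```text
t: 27.85
tcp_pos: [474.7, -179.4, 48.2]
tool_rot: [0.001, -0.216, 0.976, -0.0]
contact_force: [-3.3, 1.7, 5.7]
finger_gap: 55.0
finger_force: 54.6
```

Contact felt: the force went from -3.3 to +5.7 N. I release and retreat.

{"op": "step_arm", "data": {
  "deltas": [
    [-0.5, 0, 0, -0.0005, 0, 0, 0],
    [0.9, 0, 0, 0, 0, 0, 0],
    [0.9, 0, 0, 0, 0, 0, 0],
    [0.9, 0, 0, 0, 0, 0, 0],
    [0.9, 0, 0, 0, 0, 0, 0]
  ]
}}

```text
t: 28.35
tcp_pos: [475.0, -179.4, 47.9]
tool_rot: [0.001, -0.215, 0.977, -0.001]
contact_force: [0.8, 0.2, -0.2]
finger_gap: 81.0
finger_force: 0.0
```

{"op": "step_arm", "data": {
  "deltas": [
    [0.9, 0, 0, -0.01, 0, 0, 0],
    [0.9, 0, 0, -0.02, 0, 0, 0],
    [0.9, 0, 0, -0.03, 0, 0, 0],
    [0.9, 0, 0, -0.04, 0, 0, 0],
    [0.9, 0, 0, -0.04, 0, 0, 0]
  ]
}}

```text
t: 28.85
tcp_pos: [474.1, -179.0, 189.6]
tool_rot: [0.001, -0.215, 0.977, -0.0]
contact_force: [1.0, -0.5, 0.8]
finger_gap: 81.0
finger_force: 0.0
```

{"op": "step_arm", "data": {
  "deltas": [
    [0.9, -0.03, 0.01, 0, 0, 0, 0],
    [0.9, -0.04, 0.01, 0, 0, 0, 0],
    [0.9, -0.04, 0.01, 0, 0, 0, 0],
    [0.9, -0.04, 0.01, 0, 0, 0, 0],
    [0.9, 0, 0, 0, 0, 0, 0]
  ]
}}

```text
t: 29.35
tcp_pos: [596.9, -76.7, 189.0]
tool_rot: [0.003, -0.218, 0.976, -0.0]
contact_force: [0.2, 0.2, 0.3]
finger_gap: 81.1
finger_force: 0.0
```

```bash
python3 - <<'E'
from look import *
o=robot.get_obs();print(o["t"],o["tcp_pos"],o["finger_gap"])
a=robot.capture("side");b=robot.capture("top");cv2.imwrite("pics/c6.png",np.hstack([cv2.resize(p["img"][y:y+160,x:x+210],(400,305),interpolation=3) for p,x,y in((a,200,140),(b,220,160))]))
E
```

```text
29.35 [596.91166737 -76.71168233 188.9606121 ] 81.08952253370828
```

View pics/c6.png

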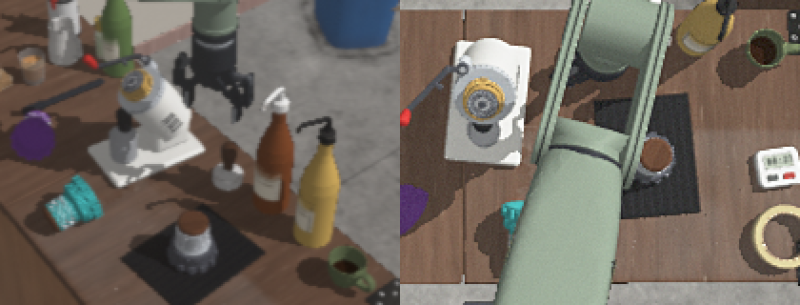

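The hopper stands upright in the middle of the mat, at (193,245) in the side crop. The lever is out, the other things are undisturbed and the gripper is in free air.

```bash
python3 -c "
from look import *
print(robot.hand_in())"
```

```text
the job is handed in; nothing more can be done
None
```

I handed the job in at about 29 s. The lock lever is out at its stop, and the hopper is unscrewed, lifted off and standing upright on the mat, released. The last pictures show the other things undisturbed. No verdict came back.

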